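# Bleed the casting-slip line and reset its feed valve

## Robot

A 6-joint arm with a two-finger parallel gripper is mounted at the origin on the work surface. World frame = base frame: x ahead of the robot, y to its left, z up, the work surface at z = 0. Lengths are in m, angles in rad, forces in N, time in s.
With the tool pointing down it reaches from about 0.35 to 0.775 m from the base axis. Payload 7.3 kg.
Tool frame: the origin (TCP) lies midway between the tips of the shut fingers; the grasp point (between the pads) lies 19 mm behind it; x points along the fingers, y is the direction in which the jaws open and shut, and the axes are right-handed (so a half turn about x gives the same grasp; the last joint's range is limited). The gripper opens to 92 mm and grips with 3 to 60 N. Pads are 19 mm wide; open, the fingers measure 130 mm over their backs; the gripper's body (75 mm by 190 mm) begins 47 mm behind the grasp point.
Start: joints at [1.177, 0.342, 1.524, -0, 1.275, -0.146], TCP at [0.129, 0.509, 0.227] pointing down, gripper open.
Joint ranges: [-2.53, 2.53], [-0.77, 2.02], [0.04, 2.7], [-1, 4.14], [0.28, 2.66], [-3.11, 3.11]. Speed limits (rad/s): [2.57, 2.57, 3.14, 3.14, 3.14, 3.14].

## Interface

Orientations are given as [roll, pitch, yaw] about the fixed x, y, z axes, in that order (R = Rz(yaw) Ry(pitch) Rx(roll)).
In Python, from workcell import * gives the robot as it stands. Calls block until the motion is done:
- goto(position, orientation): joint-space move of the TCP to a pose.
- movel(position, frame=None, feed=0.15): straight line of the TCP; frame=None keeps the orientation; feed is the mean speed in m/s.
- move_j(angles): joint-space move.
- gripper_to(opening, newtons=None): finger opening in m; newtons is the grip in N (None keeps the last); returns when the fingers have stopped.
- sleep(seconds).
- solve_ik(position, orientation): joint angles nearest the present ones, or None.
- get_obs(): the state.
- camera(name): name is "scene" or "top" or "wrist"; returns a dict with "img" (420x560x3 uint8, blue, green, red), "vertical_fov" (degrees; the focal length in pixels is half the picture's height over the tangent of half this angle, whatever the lens; pixels are square), "cx", "cy" (the principal point, pixels), "eye" and "attitude" of the camera in the world; the wrist camera has in their place "mount" (4x4, takes a point from camera to tool coordinates, whose origin is the TCP and whose axes are the tool frame's). Camera axes: x right, y up, looking along -z (the intrinsics and any distortion apply to the point x, -y, -z); pixel columns grow to the right and rows downward; lengths in m; the calibration is good to about 2 mm. A picture is of the moment at which its call begins: read the wrist's pose just before it. There is no depth.
A pose or a line that the arm cannot do raises Unreachable and nothing moves.
- finish_job(): hands the job in, once; it reports no verdict.
The state is a dict: "t": time; "q": joint angles; "qd": joint speeds; "joint_torque": joint torques, N m; "tool_pos": TCP position; "tool_rot": TCP orientation; "contact_force": force on the tool from outside, world axes, zero at the start; "moment": the same for the moment, N m; "finger_gap": finger opening in m.
Only numpy, scipy, OpenCV 4.12 (cv2) and the standard library are available. Lean on these libraries where they do the work, as an engineer would, in place of code of your own. Each camera call takes 0.05 s, during which the arm holds its last target.

## Task

Bleed the slip line first: pull the spring-loaded bleed lever all the way down, then ease it slowly back up to its rest without letting it fly back. Then turn the feed valve's wheel clockwise until it is shut against its stop, open it again by exactly two full turns, and finish while holding: stay gripped on the wheel's crank grip with the valve kept at that setting. Leave the pottery on the bench where it is.

Things in the scene. Friction and masses are not known exactly. Their poses are not given: they have to be found in the camera images.
- bleed_lever (a joint): angle of the sprung bleed lever: 0 at its raised rest (the arm then rises 34 degrees above level from the pivot to the knob), grows as the knob is pulled down, stop at 0.9 rad (the arm then slopes 17 degrees below level). The spring lifts it back; the pull at the knob is about 3 N at rest and 8 N at the bottom; if let go part-way down it flies up.
- lever_knob (a point): centre of the black barrel knob at the end of the bleed lever, 150 mm from the pivot; the barrel is 32 mm across and 34 mm wide, its flat ends facing along the hinge axis (this point's y axis, level), so it can be pinched by those ends from above. It is 210 mm above the bench at rest and 81 mm at the bottom of the stroke. The lever arm, 13 mm thick, runs from it to the pivot, away from the robot.
- lever_pivot (a point): the lever's hinge, 125 mm above the bench, on top of a brass column with a flanged foot (80 mm across) and a short bent spout at its +y side; the hinge axis is this point's y axis, level; the point turns with the lever.
- feed_valve (a joint): angle of the feed valve's wheel: 0 is shut, against a hard stop; grows as it opens, counter-clockwise seen from above; one turn is 6.283 rad. It starts somewhere between about a quarter of a turn and just over one turn open, stays where it is left and turns stiffly (about 0.12 N m, 3 N at the grip). It goes on opening well past two turns.
- valve_axis (a point): centre of the dark steel wheel of the feed valve, on its vertical axis at rim height, 118 mm above the bench; three spokes, rim 112 mm over all, 12 mm thick. The wheel sits on a brass globe valve with a flanged foot. The wheel does not rise as it turns.
- crank_grip: the pale wooden upright crank grip on the wheel's rim, a cylinder 20 mm across and 48 mm tall, tapered at its ends; it spins freely on its own vertical pin, so it can be held with the hand's heading unchanged while the wheel turns. Origin at its centre, 154 mm above the bench, 36 mm above the rim's mid-height and 45 mm from the valve's axis. Its foot is 6 mm above the top of the rim.
- flowerpot: loose terracotta pot, 76 mm across, 75 mm tall, open; origin under its centre; leave alone
- vase: loose terracotta vase, 72 mm across, 100 mm tall; origin under its centre; leave alone
- clay_bird: loose grey clay bird on a round foot, 131 mm tall; origin under its centre; leave alone
- bowl: loose white bowl, 110 mm across, 50 mm tall; origin under its centre; leave alone
- clay_disc: loose clay disc, 100 mm across, 22 mm thick; origin under its centre; leave alone
Not all that is in view belongs to the job. Leave any blue look-alike of the part that bears bleed_lever alone.

How it is judged:
On the way, in this order (a step that is already met when the one before it is completed fails the run):
1. the bleed lever is pulled down to its stop (0.84 rad or more) (value of joint bleed_lever above 0.84 rad), for 0.1 s.
2. the bleed lever is back up at its rest (within 0.06 rad), still (value of joint bleed_lever below 0.06 rad and velocity of joint bleed_lever above -0.1 rad/s), for 0.2 s.
3. the feed valve is shut against its stop (within 0.06 rad) (value of joint feed_valve below 0.06 rad), for 0.2 s.
At the end, for the whole second after the job is handed in: the feed valve stands two turns open (12.57 rad, within 0.2 rad) and still, the fingers grip the crank grip (more than 8 N, grasp point within 20 mm of its axis), the bleed lever is at rest (within 0.06 rad), and the flowerpot, vase, clay bird, bowl and clay disc are within 30 mm of where they were (value of joint feed_valve between 12.366 and 12.766 rad and velocity of joint feed_valve between -0.15 and 0.15 rad/s and contact force between the fingers and crank_grip above 8 N and horizontal distance between the grasp point and crank_grip below 0.02 m and value of joint bleed_lever below 0.06 rad and distance of each of flowerpot, vase, clay_bird, bowl, clay_disc from where it was at the start of the episode below 0.03 m); the arm keeps its last pose, push and grip.
It fails at once if the bleed lever flies back (rises faster than 1.5 rad/s) (velocity of joint bleed_lever below -1.5 rad/s).
It fails at once if a piece of pottery is pushed more than 30 mm from its place, or a standing one is tipped over (distance of any of flowerpot, vase, clay_bird, bowl, clay_disc from where it was at the start of the episode above 0.03 m or angle between any of flowerpot, vase, clay_bird, bowl's own z axis and vertical above 0.5 rad).
It also fails if it takes over 72 s, if anything falls off the work surface, if the arm or the gripper's body presses on something with over 40 N, if the wrist force passes 120 N, or if a joint passes its speed limit or range.

## Working session

There is one attempt and no reset: what is moved stays moved. The work goes in short steps, each a Python script; the robot and the scene stay as the last script left them, time stands still between calls to the robot, and variables do not carry over. Pictures are saved under pics/ and viewed, and the job is handed in when it is done.

```bash
mkdir -p pics; ls
python3 - <<'E'
from workcell import *
import cv2
o=get_obs();print({k:o[k] for k in("t","tool_pos","tool_rot","finger_gap","contact_force")})
for n in("scene","top","wrist"):
    c=camera(n);cv2.imwrite(f"pics/{n}0.png",c["img"]);print(n,{k:v for k,v in c.items() if k!="img"})
E
```

```text
pics
{'t': 0.0, 'tool_pos': array([0.12856368, 0.50857158, 0.22604223]), 'tool_rot': array([-1.70907772,  1.5692322 , -1.95683454]), 'finger_gap': 0.09163124886885515, 'contact_force': array([-0.14570244, -0.4327997 ,  0.14598574])}
scene {'vertical_fov': 47.43942456965606, 'cx': 275.8788474329682, 'cy': 206.12321290368862, 'eye': array([ 1.04740501, -0.98174919,  0.87545026]), 'attitude': array([ 1.01264806, -0.00723425,  0.59149917])}
top {'vertical_fov': 46.88295098389582, 'cx': 274.9004176655295, 'cy': 203.1720091329421, 'eye': array([0.29227164, 0.00789324, 1.34550216]), 'attitude': array([ 0.10606324,  0.00795428, -1.5871492 ])}
wrist {'vertical_fov': 68.13316502424628, 'cx': 279.77722886077834, 'cy': 210.46029433669023, 'mount': array([[ 3.03513847e-05,  3.07756600e-01, -9.51465120e-01,
        -1.58038729e-01],
       [ 9.99999811e-01,  5.74833649e-04,  2.17832713e-04,
         1.59604178e-04],
       [ 6.13973622e-04, -9.51464947e-01, -3.07756524e-01,
        -8.39158687e-02],
       [ 0.00000000e+00,  0.00000000e+00,  0.00000000e+00,
         1.00000000e+00]])}
```

View pics/scene0.png

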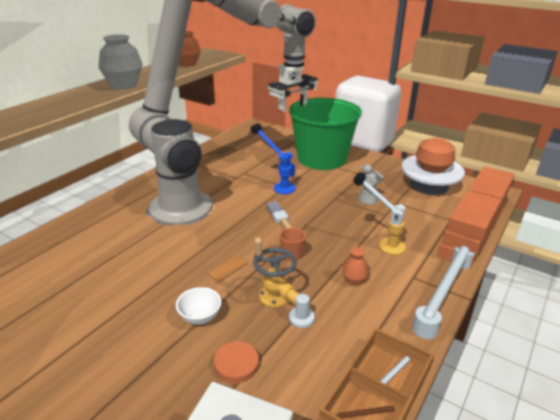

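View pics/top0.png

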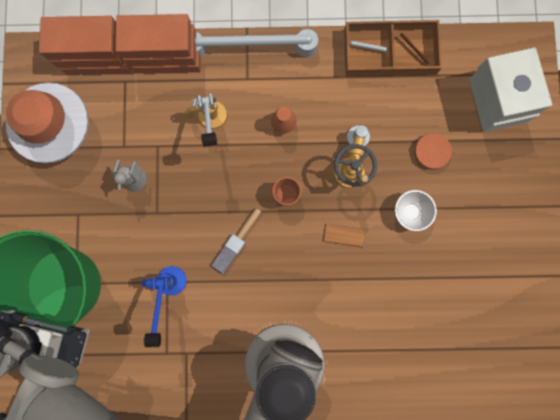

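View pics/wrist0.png

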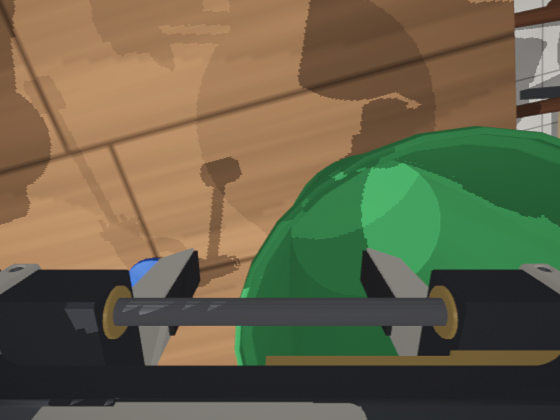

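Run:
```python
import cv2
a=cv2.imread("pics/top0.png");cv2.imwrite("pics/topz.png",cv2.resize(a[60:300,60:380],None,fx=2.5,fy=2.5,interpolation=2))
a=cv2.imread("pics/scene0.png");cv2.imwrite("pics/scenez.png",cv2.resize(a[100:340,40:360],None,fx=2.5,fy=2.5,interpolation=2))
```

```text
(no output)
```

View pics/topz.png

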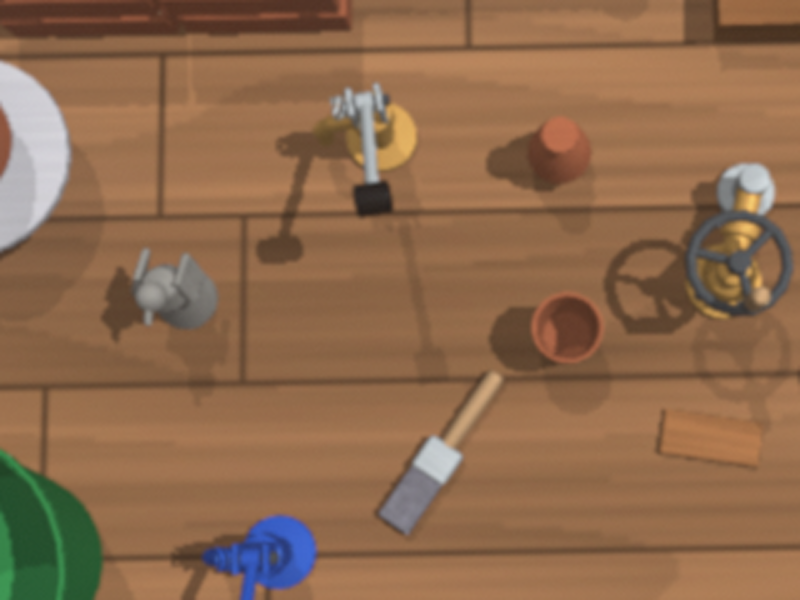

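View pics/scenez.png

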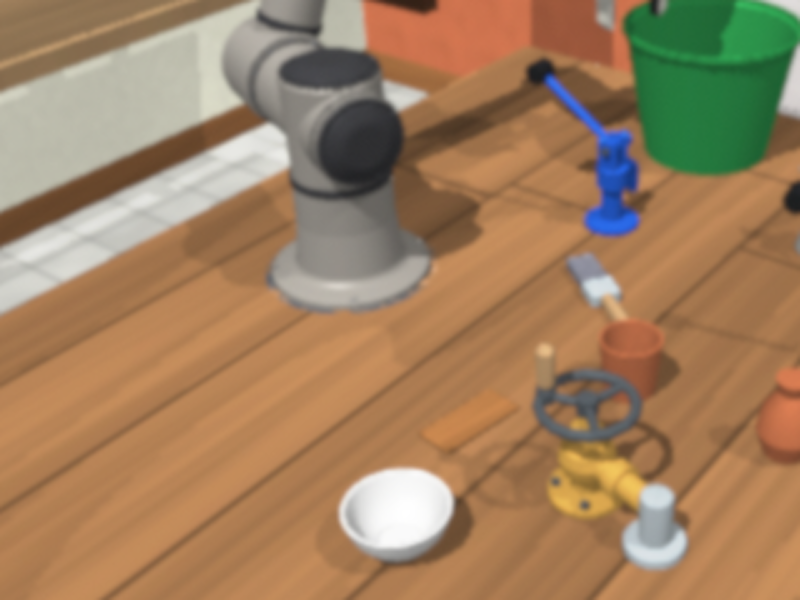

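The brass-column lever has its knob at top (209,139) and scene (361,179). The blue look-alike has its knob at top (152,340). Only the brass one fits the description, so the blue one stays untouched.

```bash
cat > h.py <<'E'
from workcell import *
import numpy as np, cv2
from scipy.spatial.transform import Rotation as Ro
def ray(c,u,v,obs=None):
    H=c["img"].shape[0]; f=H/2/np.tan(np.radians(c["vertical_fov"])/2)
    d=np.array([(u-c["cx"])/f,-(v-c["cy"])/f,-1.])
    if "eye" in c: return np.array(c["eye"]),Ro.from_euler("xyz",c["attitude"]).as_matrix()@d
    T=np.eye(4);T[:3,:3]=Ro.from_euler("xyz",obs["tool_rot"]).as_matrix();T[:3,3]=obs["tool_pos"]
    M=T@c["mount"];return M[:3,3],M[:3,:3]@d
def atz(r,z): return r[0]+r[1]*(z-r[0][2])/r[1][2]
def tri(rs):
    A=np.zeros((3,3));b=np.zeros(3)
    for e,d in rs:
        d=d/np.linalg.norm(d);P=np.eye(3)-np.outer(d,d);A+=P;b+=P@e
    return np.linalg.solve(A,b)
def proj(c,p,obs=None):
    H=c["img"].shape[0]; f=H/2/np.tan(np.radians(c["vertical_fov"])/2)
    if "eye" in c: R=Ro.from_euler("xyz",c["attitude"]).as_matrix();e=c["eye"]
    else:
        T=np.eye(4);T[:3,:3]=Ro.from_euler("xyz",obs["tool_rot"]).as_matrix();T[:3,3]=obs["tool_pos"]
        M=T@c["mount"];R=M[:3,:3];e=M[:3,3]
    x=R.T@(np.array(p)-e);return c["cx"]-f*x[0]/x[2],c["cy"]+f*x[1]/x[2]
E
python3 - <<'E'
from h import *
np.set_printoptions(precision=4,suppress=True)
t=camera("top");s=camera("scene")
for n,(u,v),z in [("knob",(209.2,139.2),.212),("pivot",(207.6,99),.13),("foot",(212.5,114.5),.01),("wheel",(356,164.8),.124),("grip",(365.2,178.4),.178),("pot",(287,190),.075),("vase",(285,119),.1)]:
    p=atz(ray(t,u,v),z);print(n,p,proj(s,p))
z=s["img"][150:270,330:430];cv2.imwrite("pics/lev.png",cv2.resize(z,None,fx=5,fy=5,interpolation=2))
z=s["img"][225:335,220:320];cv2.imwrite("pics/val.png",cv2.resize(z,None,fx=5,fy=5,interpolation=2))
E
```

```text
knob [0.5695 0.1694 0.212 ] (np.float64(358.6020845763045), np.float64(177.5704907905794))
pivot [0.6957 0.185  0.13  ] (np.float64(397.8622666289075), np.float64(212.22646118791064))
foot [0.6901 0.1887 0.01  ] (np.float64(390.9441726952089), np.float64(244.34013188481683))
wheel [ 0.5175 -0.1933  0.124 ] (np.float64(273.62019959065236), np.float64(259.4237349654269))
grip [ 0.4736 -0.2056  0.178 ] (np.float64(256.30465979858866), np.float64(238.5846969292543))
pot [ 0.4622 -0.0168  0.075 ] (np.float64(291.9681070953586), np.float64(234.58868278119286))
vase [ 0.6475 -0.0146  0.1   ] (np.float64(351.112345424614), np.float64(249.2899565032657))
```

View pics/lev.png

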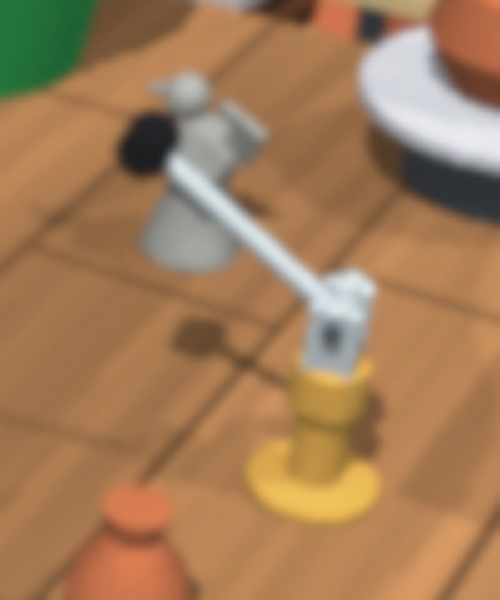

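View pics/val.png

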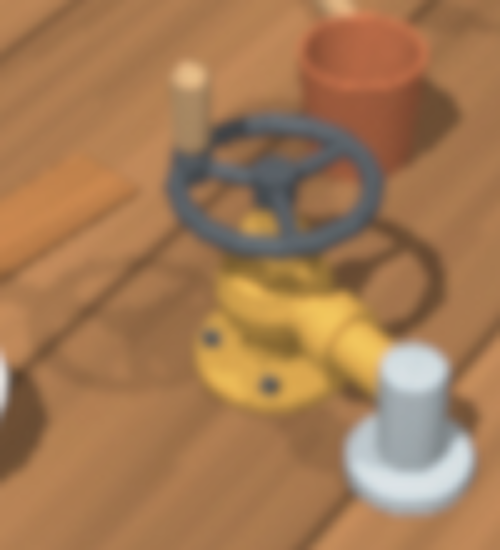

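Top and scene positions agree to about 1.5 px. I'll look closer with the wrist camera.

```bash
cat >> h.py <<'E'
np.set_printoptions(precision=4,suppress=True)
def down(a):
    y=np.array([np.cos(a),np.sin(a),0]);x=np.array([0,0,-1.]);z=np.cross(x,y)
    return Ro.from_matrix(np.c_[x,y,z]).as_euler("xyz")
E
python3 - <<'E'
from h import *
o=get_obs();p=o["tool_pos"]
movel([p[0],p[1],.36],feed=.2)
goto([.55,.17,.36],down(np.pi/2+.12))
sleep(.3)
o=get_obs();c=camera("wrist");print(o["t"],o["tool_pos"],o["q"],o["contact_force"])
cv2.imwrite("pics/w1.png",c["img"])
print(proj(c,[.5695,.1694,.21],o),proj(c,[.6957,.185,.125],o))
E
```

```text
3.3167 [0.5498 0.1705 0.3601] [ 0.1675  0.3813  1.1059  0.      1.6544 -1.524 ] [-0.6673 -0.6827 -0.5064]
(np.float64(276.3852413719815), np.float64(213.75444362734513)) (np.float64(277.55707115140154), np.float64(279.05387664926775))<sys>:0: UserWarning: Gimbal lock detected. Setting third angle to zero since it is not possible to uniquely determine all angles.
```

View pics/w1.png

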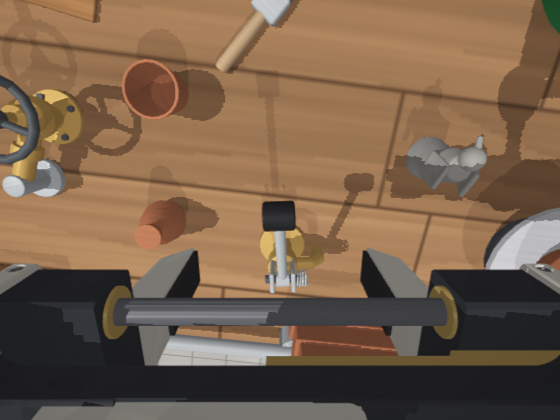

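Run:
```python
import cv2
a=cv2.imread("pics/w1.png");cv2.imwrite("pics/w1z.png",cv2.resize(a[190:300,220:360],None,fx=5.5,fy=5.4,interpolation=2))
```

```text
(no output)
```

View pics/w1z.png

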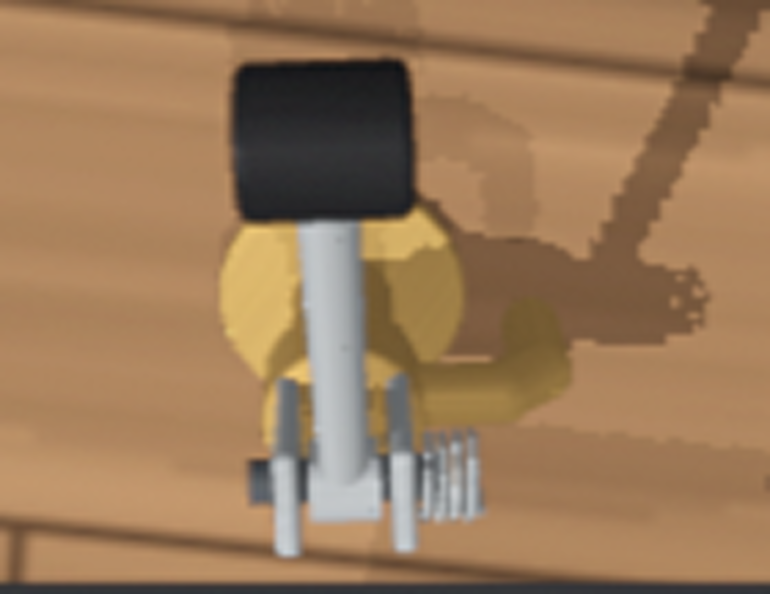

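```bash
python3 - <<'E' 2>/dev/null
from h import *
o=get_obs();c=camera("wrist");t=camera("top");s=camera("scene")
k=atz(ray(c,278.6,216,o),.212);p=atz(ray(c,282.7,279.1,o),.127)
print(k,p,p-k,np.arctan2((p-k)[1],(p-k)[0]))
r=[ray(c,278.6,216,o),ray(t,209.2,139.2),ray(s,359.8,179.2)]
print(tri(r),tri([ray(c,282.7,279.1,o),ray(t,207.6,99)]))
print(get_obs()["tool_rot"],Ro.from_euler("xyz",o["tool_rot"]).as_matrix())
E
```

```text
[0.5711 0.1718 0.212 ] [0.6938 0.192  0.127 ] [ 0.1227  0.0202 -0.085 ] 0.16325083274385685
[0.5722 0.1713 0.2064] [0.704  0.1909 0.1077]
[-0.8349  1.5708 -0.7148] [[ 0.0001 -0.1203  0.9927]
 [ 0.      0.9927  0.1203]
 [-1.      0.      0.0001]]
```

```bash
cat >> h.py <<'E'
YAW=.16
E
python3 - <<'E' 2>/dev/null
from h import *
a=np.pi/2+YAW
K=np.array([.5711,.1717,.210])
goto([K[0],K[1],.29],down(a))
movel([K[0],K[1],K[2]-.019],feed=.12)
o=get_obs();print(o["t"],o["tool_pos"],o["contact_force"])
gripper_to(.0,30)
sleep(.2)
o=get_obs();print(o["t"],o["tool_pos"],o["contact_force"],o["moment"],o["finger_gap"])
c=camera("wrist");cv2.imwrite("pics/w2.png",c["img"])
s=camera("scene");cv2.imwrite("pics/s2.png",cv2.resize(s["img"][100:280,280:480],None,fx=3.5,fy=3.3,interpolation=2))
E
```

```text
4.8833 [0.5717 0.1718 0.1923] [ 0.1686  0.0839 -0.2116]
6.0167 [0.5711 0.1717 0.191 ] [ 0.1053  0.2814 -0.1639] [-0.0055 -0.0001 -0.018 ] 0.03385802940394397
```

View pics/w2.png

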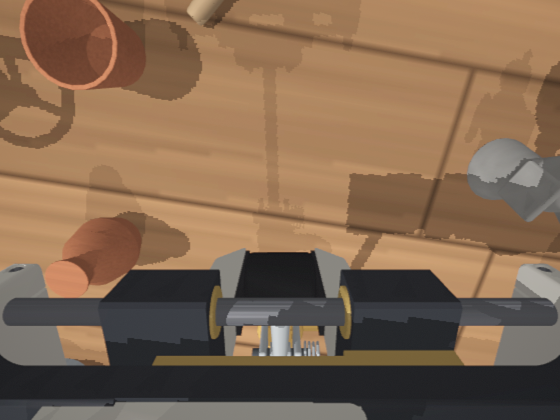

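View pics/s2.png

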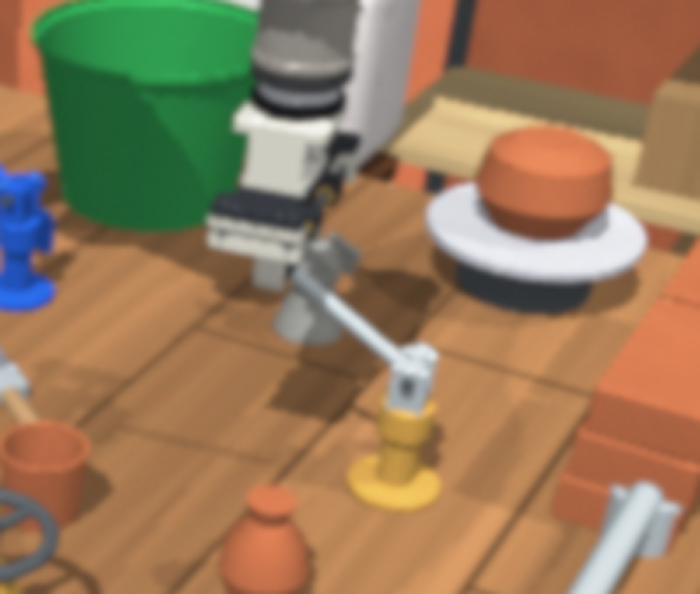

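The knob is pinched at 33.9 mm, which matches its 34 mm width. Next I'll pull it down along its arc.

```bash
cat >> h.py <<'E'
K0=np.array([.5711,.1717,.210]);U=np.array([np.cos(YAW),np.sin(YAW),0]);TH0=np.radians(34)
PV=K0+.15*(np.cos(TH0)*U-np.array([0,0,np.sin(TH0)]))
def knob_tcp(q):
    th=TH0-q
    return PV-.15*np.cos(th)*U+np.array([0,0,.15*np.sin(th)-.019])
def knob_ang():
    p=get_obs()["tool_pos"]+[0,0,.019]-PV
    return TH0-np.arctan2(p[2],-p@U)
E
python3 - <<'E' 2>/dev/null
from h import *
for q in np.linspace(0,.9,11)[1:]:
    movel(knob_tcp(q),feed=.08)
    o=get_obs();print(round(q,3),o["t"],knob_ang(),o["tool_pos"]-knob_tcp(q),o["contact_force"],o["finger_gap"])
sleep(.3);o=get_obs();print(o["t"],knob_ang(),o["contact_force"])
s=camera("scene");cv2.imwrite("pics/s3.png",cv2.resize(s["img"][100:280,280:480],None,fx=3.5,fy=3.3,interpolation=2))
E
```

```text
0.09 6.4333 0.08543939569827208 [0.0003 0.     0.0006] [0.1854 0.0004 2.937 ] 0.03367565579067531
0.18 6.75 0.17729272632040066 [ 0.0001 -0.      0.0004] [0.5956 0.299  3.3623] 0.033881410617900835
0.27 7.0667 0.2681943493900768 [ 0.     -0.      0.0003] [-0.1036 -0.7609  3.9349] 0.03374986023388272
0.36 7.3833 0.3593993666607521 [-0.0001 -0.0001  0.0001] [-0.9941 -0.8077  3.8922] 0.03378173968713038
0.45 7.7 0.4497175598125354 [-0.0001 -0.0001  0.0001] [-0.6034 -1.7488  5.3588] 0.03398504381526056
0.54 8.0167 0.540012148257613 [-0.0003 -0.0001  0.    ] [-1.8373 -0.7404  5.5614] 0.03370383703374122
0.63 8.3333 0.6302183930166678 [-0.0004 -0.0001 -0.    ] [-2.7333 -1.3576  4.7873] 0.033752201971189465
0.72 8.65 0.7202715970000519 [-0.0006 -0.0002 -0.0001] [-2.7841 -1.8487  5.186 ] 0.034069146439328464
0.81 8.9667 0.8100599325786442 [-0.0008 -0.0002 -0.0002] [-3.2542 -1.1208  5.2853] 0.03377512104868206
0.9 9.2833 0.8996463719234316 [-0.0011 -0.0002 -0.0003] [-3.1199 -1.947   5.6503] 0.03383967595630351
9.5833 0.898948985605021 [-3.1793 -1.5697  5.5479]
```

View pics/s3.png

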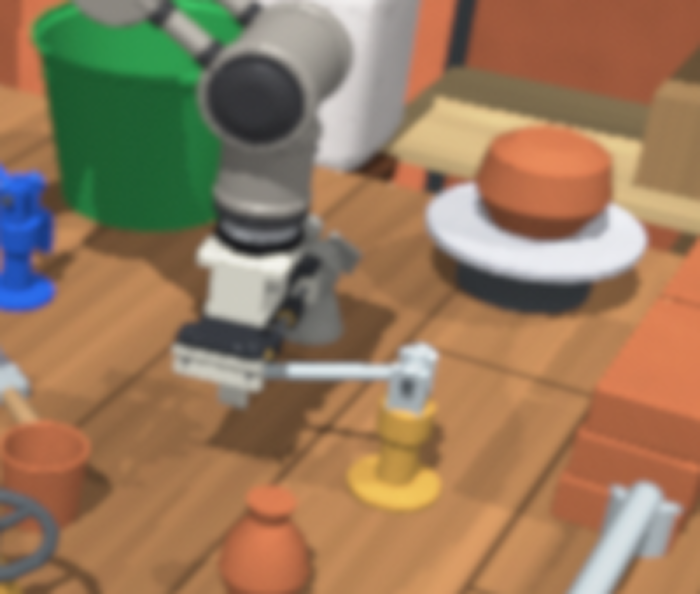

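Force hasn't stepped up yet, so I'll ease further until the stop shows.

```bash
python3 - <<'E' 2>/dev/null
from h import *
for q in np.arange(.91,1.0,.01):
    movel(knob_tcp(q),feed=.04); sleep(.1)
    o=get_obs();f=o["contact_force"];print(round(q,3),o["t"],knob_ang(),f,o["finger_gap"])
    if f[2]>18: break
sleep(.2);print(get_obs()["t"],get_obs()["contact_force"])
s=camera("scene");cv2.imwrite("pics/s4.png",cv2.resize(s["img"][180:240,320:420],None,fx=7,fy=7,interpolation=2))
for q in (.8,.85,.9): print(q,proj(s,knob_tcp(q)+[0,0,.019]))
print(proj(s,PV),proj(s,PV+.5*(knob_tcp(.9)+[0,0,.019]-PV)))
E
```

```text
0.91 9.9833 0.9068407212839591 [-6.4156 -1.3461  7.9637] 0.03384294050323395
0.92 10.3333 0.9162131322538778 [-7.0029 -2.0143  8.2154] 0.03391643685815007
0.93 10.6833 0.9260935437431127 [-7.0732 -0.7582  9.5999] 0.034011691863713125
0.94 11.0333 0.9359734758983331 [-6.6939 -2.1015  9.1845] 0.03386059713108162
0.95 11.3833 0.945949207380208 [-6.237  -2.6049  8.7274] 0.033630351013969294
0.96 11.7333 0.9515423326801815 [-9.0908 -3.437  13.4287] 0.033975690632055335
0.97 12.0833 0.9543471945590725 [-12.6785  -3.9131  22.5641] 0.033917479799871114
12.2833 [-12.647   -3.163   22.3554]
0.8 (np.float64(348.4960872928364), np.float64(209.51309713625707))
0.85 (np.float64(348.82780438574343), np.float64(211.6562493193575))
0.9 (np.float64(349.27456486627284), np.float64(213.7913323635799))
(np.float64(397.9143449113575), np.float64(212.1647754749531)) (np.float64(372.96282222319417), np.float64(212.9991762693757))
```

View pics/s4.png

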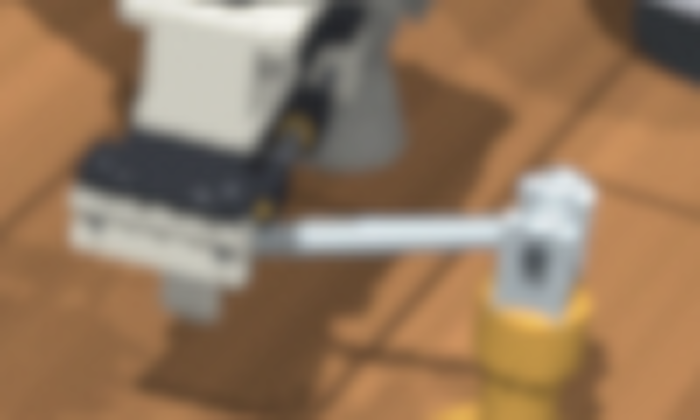

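A clear stop: force rose to 22 N at about 0.95 on my estimate. Easing back up now, until the upper stop is felt.

```bash
python3 - <<'E' 2>/dev/null
from h import *
for q in list(np.linspace(.97,.05,13)[1:])+[.03,.01,-.01,-.03,-.05]:
    movel(knob_tcp(q),feed=.06 if q>.06 else .03)
    o=get_obs();f=o["contact_force"];print(round(q,3),o["t"],knob_ang(),f,o["finger_gap"])
    if q<.1 and f[2]<-5: break
sleep(.3);o=get_obs();print(o["t"],o["contact_force"],o["tool_pos"])
s=camera("scene");cv2.imwrite("pics/s5.png",cv2.resize(s["img"][150:270,330:430],None,fx=5,fy=5,interpolation=2))
E
```

```text
0.893 12.675 0.888694389699365 [-4.1956 -2.0731  8.6999] 0.033424050865504554
0.817 13.0167 0.8096639159248354 [-1.6985 -0.9144  7.5353] 0.0336925717448804
0.74 13.3583 0.729183045073985 [ 1.2769 -0.6882  6.8175] 0.03385985970147112
0.663 13.7 0.6514870277323825 [2.8674 0.4316 7.6672] 0.034064201865718804
0.587 14.0417 0.574197145940479 [4.9533 0.6292 5.7232] 0.033826218880780114
0.51 14.3833 0.49628965703407957 [7.823  0.7032 4.9374] 0.03385636793192991
0.433 14.725 0.41911169694714967 [8.4879 0.4765 3.2827] 0.03362933736615237
0.357 15.0667 0.34239901885622465 [9.2911 1.0712 1.7383] 0.03370649052052566
0.28 15.4083 0.26643698653675696 [9.8025 1.3664 1.1786] 0.033777137219033214
0.203 15.75 0.19154412791024494 [ 9.5047  1.9327 -0.8977] 0.033689134502075696
0.127 16.0917 0.1175489429143623 [ 9.8899  2.3566 -1.9637] 0.03356504409548203
0.05 16.625 0.06158767805062515 [ 10.2186   2.6929 -13.8055] 0.03395839848326687
16.925 [  9.0971   1.8281 -14.0545] [0.5676 0.1711 0.1824]
```

View pics/s5.png

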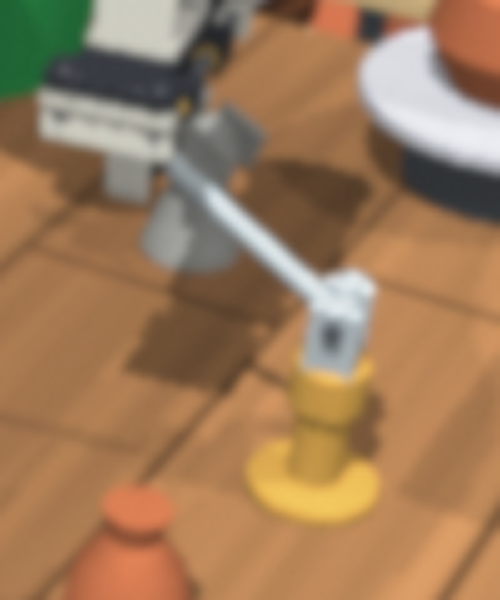

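Upper stop felt at −14 N, so the lever is at rest. Releasing and moving to view the valve.

```bash
python3 - <<'E' 2>/dev/null
from h import *
gripper_to(.09)
p=get_obs()["tool_pos"]; print(get_obs()["contact_force"])
movel([p[0],p[1],.31],feed=.2)
s=camera("scene");cv2.imwrite("pics/s6.png",cv2.resize(s["img"][150:270,330:430],None,fx=5,fy=5,interpolation=2))
goto([.49,-.19,.33],down(np.pi/2-.36)); sleep(.25)
o=get_obs();c=camera("wrist");print(o["t"],o["tool_pos"],o["tool_rot"],o["q"],o["contact_force"])
cv2.imwrite("pics/w6.png",c["img"])
s=camera("scene");cv2.imwrite("pics/s7.png",s["img"])
E
```

```text
[0.9409 0.4002 0.3889]
20.4583 [ 0.4904 -0.1892  0.3299] [2.2366 1.5706 1.8781] [-0.5142  0.2853  1.3228  0.0001  1.5336 -1.7265] [-0.0356 -0.1873 -0.9072]
```

View pics/s6.png

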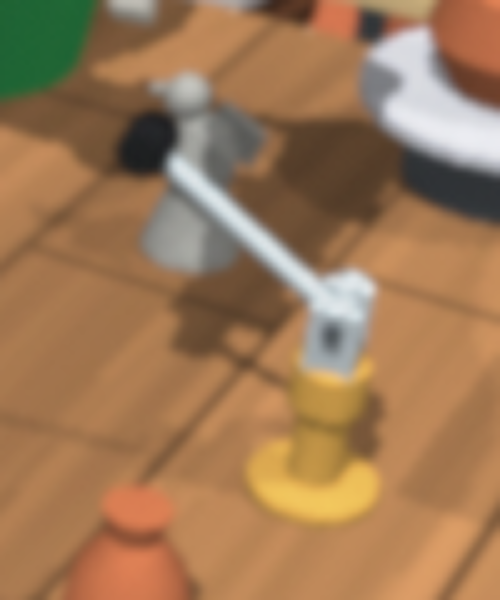

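View pics/w6.png

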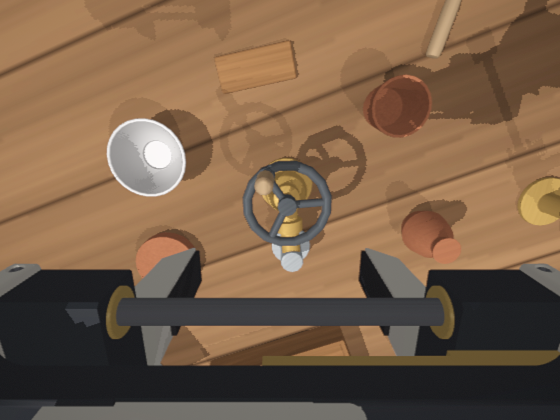

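Lever knob is back at its original pixel, and no pottery moved. I'll enlarge the wheel.

Run:
```python
import cv2
a=cv2.imread("pics/w6.png");cv2.imwrite("pics/w6z.png",cv2.resize(a[150:255,235:340],None,fx=5.6,fy=5.6,interpolation=2))
```

```text
(no output)
```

View pics/w6z.png

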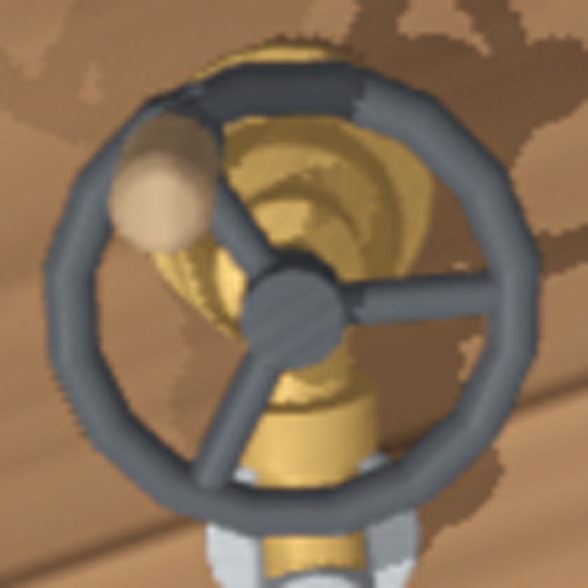

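```bash
python3 - <<'E' 2>/dev/null
from h import *
o=get_obs();c=camera("wrist");t=camera("top");s=camera("scene")
ax=atz(ray(c,287.4,203.1,o),.118);g=atz(ray(c,263.4,186.8,o),.178)
print(ax,g,np.linalg.norm((g-ax)[:2]),np.arctan2(*(g-ax)[1::-1]))
print(tri([ray(c,287.4,203.1,o),ray(t,356,164.8)]),tri([ray(c,263.4,186.8,o),ray(t,365.2,178.4),ray(s,258,239)]))
print(atz(ray(t,356,164.8),.118))
E
```

```text
[ 0.518  -0.1898  0.118 ] [ 0.4758 -0.2019  0.178 ] 0.043945213953826064 -2.8612402510472497
[ 0.5138 -0.1897  0.1369] [ 0.4755 -0.2036  0.1764]
[ 0.5186 -0.1943  0.118 ]
```

```bash
cat >> h.py <<'E'
AX=np.array([.518,-.190]);RG=.045;ZT=.137
def gt(phi): return [AX[0]+RG*np.cos(phi),AX[1]+RG*np.sin(phi),ZT]
E
python3 - <<'E' 2>/dev/null
from h import *
goto([.4755,-.2025,.23],down(np.pi/2-.36))
movel([.4755,-.2025,ZT],feed=.12)
gripper_to(0,40);sleep(.2)
o=get_obs();p=o["tool_pos"];print(o["t"],p,o["contact_force"],o["finger_gap"],np.hypot(*(p[:2]-AX)),np.arctan2(p[1]-AX[1],p[0]-AX[0]))
c=camera("wrist");cv2.imwrite("pics/w8.png",c["img"][200:])
s=camera("scene");cv2.imwrite("pics/s8.png",cv2.resize(s["img"][200:335,200:340],None,fx=5,fy=4.4,interpolation=2))
E
```

```text
23.425 [ 0.4756 -0.2024  0.137 ] [1.9759 0.934  0.1735] 0.01901770158368834 0.04415708984070694 -2.857011562263566
```

View pics/s8.png

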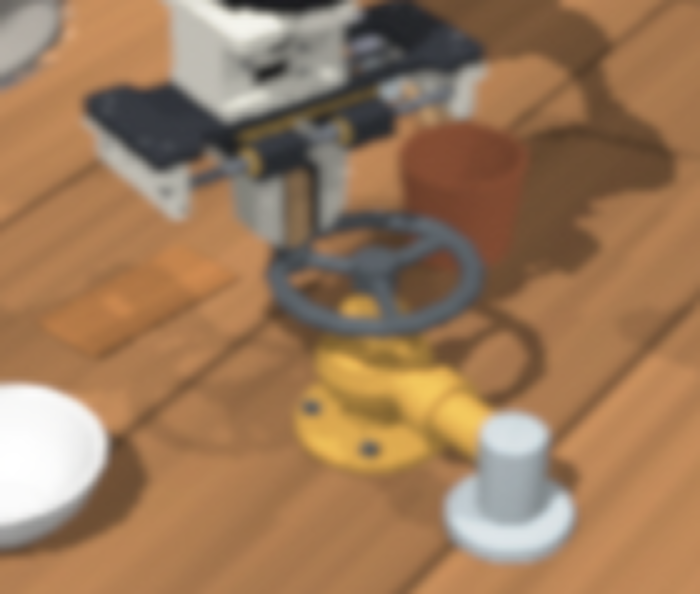

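The grip is held (gap 19 mm). Now turning clockwise in small steps, watching tangential force for the stop. I'll cap the run to check early behaviour.

```bash
cat >> h.py <<'E'
def wheel():
    o=get_obs();d=o["tool_pos"][:2]-AX;ph=np.arctan2(d[1],d[0])
    er=np.array([np.cos(ph),np.sin(ph)]);et=np.array([-er[1],er[0]]);f=o["contact_force"]
    return o["t"],ph,np.hypot(*d),f[:2]@er,f[:2]@et,f[2],o["finger_gap"]
E
python3 - <<'E' 2>/dev/null
from h import *
phi=-2.857;n=0
while n<22:
    phi-=np.radians(6);n+=1
    movel(gt(phi),feed=.08)
    w=wheel();print(n,round(phi,3),np.round([w[0],(w[1]-phi+np.pi)%(2*np.pi)-np.pi,*w[2:]],3))
    if w[4]>14: print("STOP");break
E
```

```text
1 -2.962 [23.775  0.002  0.044 -5.678  0.915 -3.668  0.019]
2 -3.066 [24.025  0.002  0.044 -5.711  0.153 -3.275  0.019]
3 -3.171 [24.275  0.002  0.044 -5.178 -0.654 -4.988  0.019]
4 -3.276 [24.525  0.002  0.044 -5.974 -0.232 -4.012  0.019]
5 -3.381 [24.775  0.003  0.044 -6.549 -1.17  -4.724  0.019]
6 -3.485 [25.025  0.002  0.044 -6.274 -1.036 -4.197  0.019]
7 -3.59 [25.275  0.003  0.044 -5.645 -0.419 -3.657  0.019]
8 -3.695 [25.525  0.002  0.044 -5.015 -0.907 -5.143  0.019]
9 -3.799 [25.775  0.002  0.044 -4.688 -0.539 -3.876  0.019]
10 -3.904 [26.025  0.002  0.044 -4.936  0.121 -4.331  0.019]
11 -4.009 [26.275  0.001  0.044 -5.408 -0.405 -4.019  0.019]
12 -4.114 [26.525  0.002  0.044 -5.735 -0.097 -3.944  0.019]
13 -4.218 [26.775  0.001  0.044 -4.267 -0.49  -2.968  0.02 ]
14 -4.323 [27.025  0.002  0.044 -4.853 -0.628 -3.103  0.019]
15 -4.428 [27.275  0.002  0.044 -5.528 -0.477 -2.712  0.019]
16 -4.533 [27.525  0.003  0.044 -5.18  -0.636 -2.256  0.019]
17 -4.637 [27.775  0.003  0.044 -5.558 -1.057 -1.524  0.019]
18 -4.742 [28.025  0.004  0.044 -4.568 -0.112 -0.885  0.019]
19 -4.847 [28.275  0.005  0.045 -4.833 -0.676 -1.122  0.019]
20 -4.951 [28.525  0.005  0.045 -5.229  0.374 -0.095  0.019]
21 -5.056 [28.775  0.005  0.045 -5.397  0.444  0.063  0.019]
22 -5.161 [29.025  0.005  0.045 -4.715  0.681 -0.151  0.019]
```

```bash
python3 - <<'E' 2>/dev/null
from h import *
s=camera("scene");cv2.imwrite("pics/s9.png",cv2.resize(s["img"][200:335,200:340],None,fx=5,fy=4.4,interpolation=2))
print(get_obs()["moment"],wheel())
E
```

```text
[-0.688   0.3612 -0.0067] (29.075, np.float64(1.1266923928970238), np.float64(0.04492953266907123), np.float64(-4.712387018793488), np.float64(-0.5460615213964441), np.float64(0.046595023414105236), 0.019296753012378234)
```

View pics/s9.png

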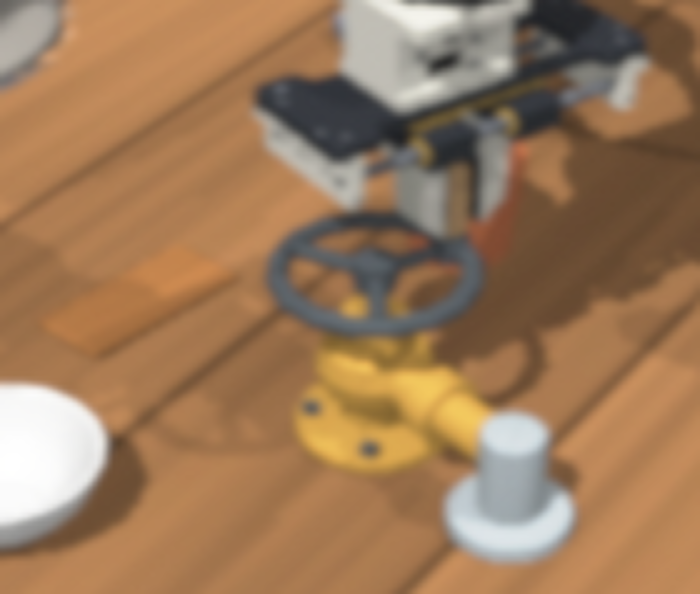

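The wheel follows the hand. Continuing to the stop.

```bash
python3 - <<'E' 2>/dev/null
from h import *
phi=-2.857-22*np.radians(6);n=22
while n<75:
    phi-=np.radians(6);n+=1
    movel(gt(phi),feed=.08)
    w=wheel()
    if n%4==0 or abs(w[4])>4:print(n,round(phi,3),np.round([w[0],(w[1]-phi+np.pi)%(2*np.pi)-np.pi,*w[2:]],3))
    if w[4]>14: print("STOP");break
sleep(.1);w=wheel();print(phi,np.round(w,3))
E
```

```text
24 -5.37 [29.575  0.001  0.045 -2.66   0.78   1.246  0.019]
28 -5.789 [30.575 -0.009  0.046  3.36   0.021 -1.5    0.019]
32 -6.208 [31.575 -0.01   0.046  4.811  0.921 -2.44   0.019]
36 -6.627 [32.575  0.062  0.046  6.344 13.526 -2.381  0.019]
37 -6.732 [32.825  0.163  0.046  9.112 30.046 -1.535  0.019]
STOP
-6.731630939427407 [32.925 -0.285  0.046  9.34  29.526 -2.957  0.019]
```

The stop is felt at φ ≈ −6.563 (30 N, and no further motion). Holding briefly, then opening exactly two turns from there.

```bash
python3 - <<'E' 2>/dev/null
from h import *
sleep(.2);w=wheel();print(np.round(w,3))
s0=w[1]-2*np.pi; 
c=camera("wrist");cv2.imwrite("pics/w10.png",c["img"])
s=camera("scene");cv2.imwrite("pics/s10.png",cv2.resize(s["img"][200:335,200:340],None,fx=5,fy=4.4,interpolation=2))
st=-6.562;N=62
for n in range(1,N+1):
    phi=st+4*np.pi*n/N
    movel(gt(phi),feed=.09 if n<N else .05)
    w=wheel()
    if n%6==0 or abs(w[4])>10:print(n,round(phi,3),np.round([w[0],(w[1]-phi+np.pi)%(2*np.pi)-np.pi,*w[2:]],3))
    if abs(w[4])>25: print("ABORT");break
sleep(.3);w=wheel();print(phi,np.round(w,3), "err from 2 turns",(w[1]-st+np.pi)%(2*np.pi)-np.pi)
s=camera("scene");cv2.imwrite("pics/s11.png",cv2.resize(s["img"][200:335,200:340],None,fx=5,fy=4.4,interpolation=2));cv2.imwrite("pics/s11f.png",s["img"])
E
```

```text
[33.125 -0.285  0.046  8.916 30.215 -2.325  0.019]
6 -5.346 [34.808  0.016  0.045  5.132  2.715  0.923  0.019]
12 -4.13 [36.308  0.009  0.044 -5.512  3.073 -3.472  0.019]
18 -2.914 [37.808  0.01   0.044 -5.037  2.523 -4.508  0.019]
24 -1.698 [39.308  0.004  0.045  2.406  1.983 -1.855  0.019]
30 -0.481 [40.808  0.018  0.046  6.731  1.638 -4.618  0.019]
36 0.735 [42.308  0.021  0.045  3.786  2.622 -1.265  0.019]
42 1.951 [43.808  0.004  0.044 -4.353  1.756 -3.032  0.019]
48 3.167 [45.308  0.011  0.044 -5.269  3.292 -5.169  0.019]
54 4.383 [46.808  0.002  0.045  0.326  1.595 -1.252  0.019]
60 5.599 [48.308  0.014  0.046  8.256  1.484 -4.877  0.019]
6.004370614359172 [49.192 -0.264  0.046  7.315 -0.364 -3.412  0.019] err from 2 turns 0.014824495367310675
```

View pics/s10.png

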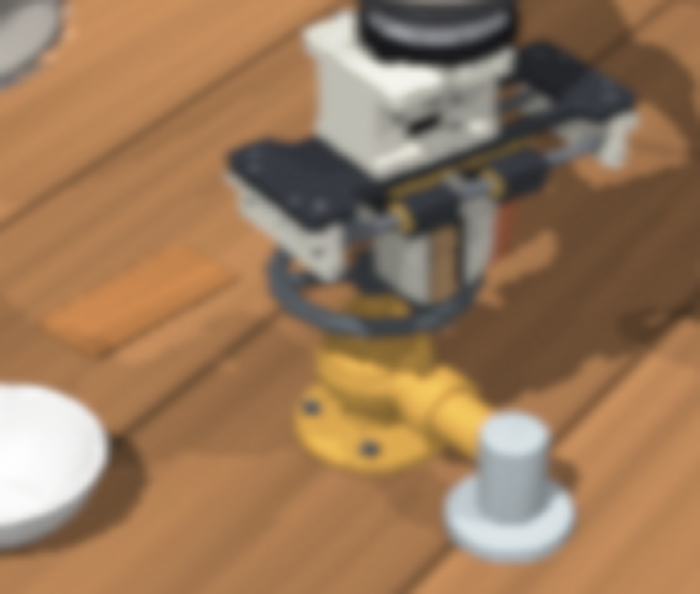

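View pics/s11.png

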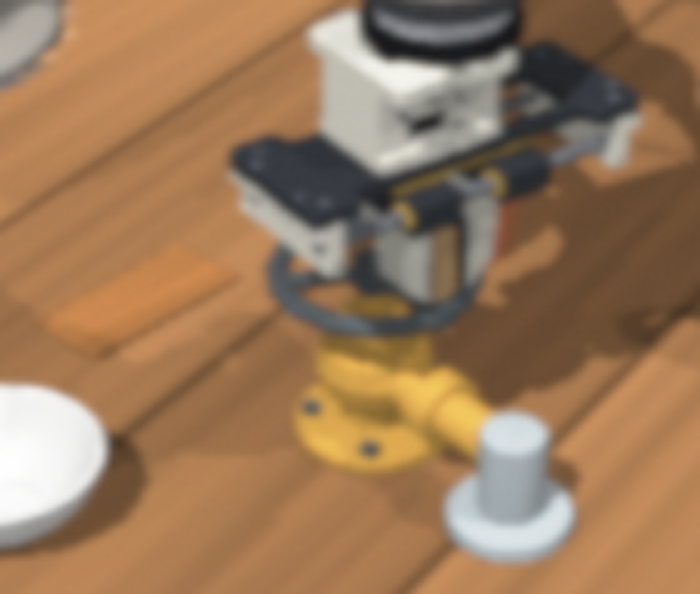

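View pics/s11f.png

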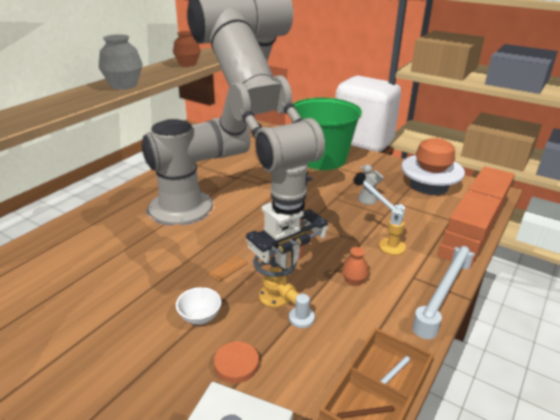

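The hand and grip are back at the stop position after two full turns (error about 0.015 rad). The grip is firm, the lever is raised, and the pottery is in place. Handing in.

```bash
python3 - <<'E' 2>/dev/null
from h import *
print(wheel(),np.abs(get_obs()["qd"]).max())
finish_job();print(get_obs()["t"])
E
```

```text
(49.2417, np.float64(-0.2646014302233741), np.float64(0.04617469009703167), np.float64(7.811878475115675), np.float64(0.1722542677709875), np.float64(-4.376617133038337), 0.019531271281175995) 0.0023170835060270676
the job is handed in; nothing more can be done
the job is handed in; nothing more can be done
```

The job was handed in at about 49 s of the 72 s allowed. My last checks found nothing wrong. `finish_job()` gives no verdict, and I inferred both joint angles from arm position, forces and pictures.

- **Bleed lever:** I pinched the brass lever's knob and pulled it down until I felt the lower stop (force rose to about 22 N). I then eased it up until it pressed the upper stop (about −14 N) and let go. In the scene picture after release, the knob was back where it started. The knob slipped about 8 mm in the pads, so my tracked angle read about 0.05 rad off at both ends; I relied on feeling the stops instead.
- **Feed valve:** I turned the wheel clockwise about 0.59 turn to the hard stop (30 N along the turning direction, no further motion) and held it there. I then opened it by two full turns from that position. The last check put it about 0.015 rad from two turns, with the arm still. I did not feel any slip or excess force while opening.
- **At hand-in:** the fingers were closed on the crank grip with a 40 N setting and a 19.5 mm gap. Sideways force on the hand was about 8 N.
- **Pottery:** in the last scene picture, the vase, bowl, disc and bird look unmoved, but I compared them by eye only. The hand hid the flowerpot, and I did not check it separately. I left the blue lever alone.

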